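Lift the splashed tube rack with the sprung lifting clip and hold it level

TASK

The wooden tube rack has been splashed, so lift it clear of the desk for wiping without touching the rack or its tubes: squeeze the two levers of the sprung lifting clip to take it off its white stand, lower it with its jaws open through the empty middle holes either side of the rack's centre rail, and let it close on the rail. Then take the clip by its upright grey grip and lift the rack, level and with its tubes in place, about 10 cm above the desk. Finish while holding it steady up there; leave the other things on the desk alone.

Things in the scene. Friction and masses are not known exactly. Their poses are not given: they have to be found in the camera images.
- clip: Loose sprung lifting clip, 74 g, grey plastic and steel, 106 mm high, upright on the bar of its stand at the start. Origin: underside of its 9 mm wide stop, which rests on top of the 10 mm wide bar or rail that it grips. z up; jaws and levers face each other across x; y along the gripped rail. Alike from both ends. Let go of the levers and springs close the jaws.
- clip_jaws (a point): Middle of the mouth between the jaws, 5 mm below the clip's origin. Two steel jaws, 10 mm wide in y, hinged at x = +-9, z = 24 mm of the clip, reach down to z = -14 mm; 3 mm barbs at z = -9.5 to -14 mm hook under the 8 mm thick rail, so the clip goes on or off only when open. Fully open, the barbs clear a 10 mm rail by 4.5 mm each side and the jaws' outsides stand at x = +-18.5 mm.
- clip_levers (a point): Clip's middle axis, 50 mm above its origin: height to squeeze the two steel levers along x, which opens the jaws. Each lever is 24 mm wide in y, z = 34 to 56 mm of the clip. Over the outsides they measure 46 mm at the top when closed on a rail and 32 mm, faces parallel, when squeezed to the stop (about 8 N on each).
- clip_grip (a point): Clip's middle axis, 84 mm above its origin, in the upright grey grip: 14 mm in x, 22 mm in y, rising between the levers to z = 92 mm of the clip. Gripped here along x, fingertips reaching 19 mm lower stay 9 mm above the levers; do not squeeze the levers while lifting, that opens the jaws.
- jaw (a joint): Opening angle of the clip's jaws (both move alike): 0 when closed on a 10 mm rail, -0.05 closed on nothing, 0.22 rad fully open (levers squeezed to the stop).
- clip_stand: The clip's fixed white stand: foot 84x70x6 mm, two cheeks, and between them, along its y, a bar 10 mm wide in x, 8 mm thick, its top 45 mm above the desk. The clip starts on it with the same axes. Origin at the centre of the foot's underside.
- rack: Wooden tube rack, x 64, y 190, z 78 mm, 0.19 to 0.31 kg, loose on the desk, left or right of the stand. Origin: centre of its underside. End boards 12 mm thick, 78 mm high; bottom board up to z = 11 mm; top board z = 62 to 70 mm with two rows of five holes, open space below. Four sample tubes stand in the corner holes.
- rack_rail (a point): Middle of the top face of the rack's centre rail, 70 mm above its underside: the clip's origin belongs here, clip x along rack x. The rail runs along y between the rows of holes, 10 mm wide, 8 mm thick. The empty middle holes beside it, where the jaws go, span y = -9 to 9 mm and x = 5 to 22 mm on each side.
- tube_1: Stoppered sample tube, 17 mm wide at the cap, 99 mm long, 12 g, standing in a corner hole of the rack (x = -13.5, y = -66 mm in the rack's frame); its cap reaches 110 mm above the rack's underside. Origin at its lower end.
- tube_2: Stoppered sample tube, 17 mm wide at the cap, 99 mm long, 12 g, standing in a corner hole of the rack (x = +13.5, y = -66 mm in the rack's frame); its cap reaches 110 mm above the rack's underside. Origin at its lower end.
- tube_3: Stoppered sample tube, 17 mm wide at the cap, 99 mm long, 12 g, standing in a corner hole of the rack (x = -13.5, y = +66 mm in the rack's frame); its cap reaches 110 mm above the rack's underside. Origin at its lower end.
- tube_4: Stoppered sample tube, 17 mm wide at the cap, 99 mm long, 12 g, standing in a corner hole of the rack (x = +13.5, y = +66 mm in the rack's frame); its cap reaches 110 mm above the rack's underside. Origin at its lower end.
- microscope: The fixed microscope behind the middle of the desk, an obstacle about 0.4 m high; its eyepieces lean out towards the robot to about x = 0.54, between y = -0.05 and 0.12: swing and carry things past it nearer the robot. Origin under its middle.
- wash_bottle: White squeeze wash bottle, 88x57x136 mm, standing; origin at the centre of its underside. A bystander.
- beaker: Small glass beaker, 48 mm wide, 58 mm high; origin at the centre of its underside. A bystander.
- timer: Small white bench timer, 58x64x22 mm; origin at the centre of its underside. A bystander.
- stamp: Wooden hand stamp, 23x50x56 mm; origin at the centre of its underside. A bystander.
- label_roll: Roll of white labels, 52 mm wide, 25 mm high; origin at the centre of its underside. A bystander.
Things that resemble listed ones, but are neither listed nor needed, are in the scene too. Of the things shaped like the clip, the grey one is meant.

How it is judged:
By the outcome, as a careful person would: the job done as asked, in the order asked, and still so for the second after the job is handed in, while the arm keeps its last pose, push and grip.
It also fails if it takes over 51 s, if anything falls off the work surface, if the arm or the gripper's body presses on something with over 40 N, if the wrist force passes 120 N, or if a joint passes its speed limit or range.

ROBOT

A 6-joint arm with a two-finger parallel gripper is mounted at the origin on a cart in front of the work surface, level with it; the furniture and walls round the work are solid. World frame = base frame: x ahead of the robot, y to its left, z up, the work surface at z = 0. Lengths are in mm, angles in degrees, forces in N, time in s.
With the tool pointing down it reaches from about 375 to 975 mm from the base axis. Payload 3.8 kg.
Tool frame: the origin (TCP) lies midway between the tips of the shut fingers; the grasp point (between the pads) lies 19 mm behind it; z points along the fingers, y is the line along which they close (so a half turn about z gives the same grasp; the last joint's range is limited). The gripper opens to 88 mm and grips with 3 to 60 N. Pads are 18 mm wide; open, the fingers measure 123 mm over their backs; the gripper's body (75 mm by 187 mm) begins 45 mm behind the grasp point.
Start: joints at [-77.745, 15.12, 91.902, -0, 72.978, -2.114], TCP at [167.516, -653.878, 238.706] pointing down, gripper open.
Joint ranges: [-150.88, 150.88], [-54.13, 125.18], [17.81, 147.31], [-75.09, 255.09], [0, 152.58], [-146.25, 146.25]. Speed limits (degrees/s): [147.25, 147.25, 180, 180, 180, 180].

INTERFACE

Orientations are given as [roll, pitch, yaw] about the fixed x, y, z axes, in that order (R = Rz(yaw) Ry(pitch) Rx(roll)).
In Python, from cell import robot, eyes, finder gives the robot as it stands.
- The arm moves only by the shell command python3 -m creep 'ROWS' [FORCE]. ROWS is JSON, a list of rows, each an object with "slide": the shift along the tool's x, y, z in units of 25 mm (1.0 is 25 mm), a list of three; "rotation": the turn, a rotation vector about the tool's x, y, z in units of 6 degrees (1.0 is 6 degrees), a list of three; "fingers": the closure, from 0 (fully open) to 1 (shut). In form: [{"slide": [dx, dy, dz], "rotation": [ax, ay, az], "fingers": fingers}, ...]. A call has 1 to 8 rows; each row shifts and turns the commanded pose from where the row before left it, along the tool's axes as they then stand; what a row does not reach is not made up. A row lasts 1/8 s, in which the tool goes at most 62.5 mm and 10.7 degrees, less where a joint would pass 70% of its speed; a pose out of reach is approached as far as the arm can. A call is refused whole if a number of a shift passes 1 or a number of a turn 1, either way. A call with a gripper value outside its range is refused whole. The fingers move at their own pace and stop on an object; FORCE is the grip in N (left out, the last holds). Time passes only in rows, so rows that do not move let the fingers close. It gives the time, the measured TCP pose, the force, the opening and the grip force at its end, in the units of the state.
- robot.observe(): the state, without advancing time (a new reading comes with each control period).
- eyes.camera(name): name is "side" or "top"; returns the picture (400x640x3 uint8, red, green, blue); there is no depth.
- eyes.calibration(name): a dict with "vfov" (degrees; the focal length in pixels is half the picture's height over the tangent of half this angle, whatever the lens; pixels are square), "cx", "cy" (the principal point, pixels), "dist" ([k1, k2, p1, p2, k3] as OpenCV has them; the pictures are not rectified), "R" (3x3) and "t" (3): a world point X has camera coordinates R X + t. Camera axes: x right, y down, z forward; pixel columns grow to the right and rows downward; lengths in mm; the calibration is good to about 2 mm. A picture is of the moment at which its call begins. calibration takes no time and is no camera call.
- robot.close_job(): hands the job in; it is judged then, once.
Trained networks look in the newest picture that a camera, given by its name, has taken for a name from the list of things; names that differ only in an ending like _2 or _b are one class to them, and where a whole thing is asked for, a point or a joint stands for the part that bears it (a point fixed in the world has none). Each returns a list of dicts, best first, with "p" (0 to 1); they miss things now and then, are a little off and sometimes report something else, mostly with a low value. They report only what shows in the picture. A call takes as long as a camera call. They do not tell look-alikes from the thing itself.
- finder.boxes_of(camera, name): "point" ([x, y, z] in mm, in world coordinates, good to about 4 mm: the middle of the surface that is visible of it).
- finder.place_of(camera, name): "point" ([x, y, z] in mm, in world coordinates, good to about 4 mm: a listed point, or the origin of a listed thing).
The state is a dict: "clock": time; "qpos": joint angles; "dq": joint speeds; "joint_torque": joint torques, N m; "tool_pos": TCP position; "tool_rot": TCP orientation; "ft_force": force on the tool from outside, world axes, zero at the start; "ft_torque": the same for the moment, N m; "gripper_width": finger opening in mm; "grasp_force": force on a finger pad.
Only numpy, scipy, OpenCV 4.12 (cv2) and the standard library are available. Lean on these libraries where they do the work, as an engineer would, in place of code of your own. Each camera call takes 0.05 s, during which the arm holds its last target. There are 200 camera calls.

## Working session

There is one attempt and no reset: what is moved stays moved. The work goes in short steps, Python scripts to look and compute and a shell command to move; the robot and the scene stay as the last step left them, time stands still between calls to the robot, and variables do not carry over. Pictures are saved under pics/ and viewed, at most 10 in all, crops included, and the job is handed in when it is done.

```bash
mkdir -p pics; cat > h.py <<'E'
import numpy as np, cv2
from cell import robot, eyes, finder
def snap(cam,fn):
    im=eyes.camera(cam); cv2.imwrite('pics/'+fn,im[:,:,::-1]); return im
def K(c):
    f=200/np.tan(np.radians(c['vfov'])/2); return np.array([[f,0,c['cx']],[0,f,c['cy']],[0,0,1.]])
def proj(cam,P):
    c=eyes.calibration(cam); R=np.array(c['R']);t=np.array(c['t'])
    return cv2.projectPoints(np.array(P,float).reshape(-1,1,3),cv2.Rodrigues(R)[0],t,K(c),np.array(c['dist']))[0].reshape(-1,2)
def unproj(cam,uv,z):
    c=eyes.calibration(cam); R=np.array(c['R']);t=np.array(c['t'])
    n=cv2.undistortPoints(np.array(uv,float).reshape(-1,1,2),K(c),np.array(c['dist'])).reshape(-1,2)
    d=np.c_[n,np.ones(len(n))]@R; o=-R.T@t
    return o+d*((z-o[2])/d[:,2])[:,None]
E
python3 - <<'E'
from h import *
for cam in('top','side'):
    snap(cam,cam+'0.png'); c=eyes.calibration(cam); print(cam,-np.array(c['R']).T@np.array(c['t']),c['vfov'])
    for n in('clip','clip_levers','clip_grip','clip_stand','rack','rack_rail','tube_1'):
        print(n,[(np.round(d['point']).tolist(),round(d['p'],2)) for d in finder.place_of(cam,n)][:5])
s=robot.observe();print(s['clock'],s['tool_pos'],s['tool_rot'],s['gripper_width'])
E
```

```text
top [ 415.11793158   23.3185561  1224.34870641] 52.14350440432916
clip [([505.0, 246.0, 12.0], 0.71), ([376.0, 215.0, 16.0], 0.64), ([489.0, 15.0, 15.0], 0.59), ([478.0, 140.0, 44.0], 0.58), ([372.0, 65.0, 18.0], 0.53)]
clip_levers [([500.0, 247.0, 65.0], 0.67), ([374.0, 60.0, 63.0], 0.61), ([489.0, 15.0, 65.0], 0.6), ([370.0, 214.0, 67.0], 0.56), ([486.0, 145.0, 93.0], 0.42)]
clip_grip [([375.0, 58.0, 96.0], 0.7), ([490.0, 21.0, 100.0], 0.64), ([486.0, 140.0, 128.0], 0.55), ([503.0, 246.0, 100.0], 0.42)]
clip_stand [([477.0, 140.0, 2.0], 0.65)]
rack [([451.0, -206.0, -1.0], 0.9)]
rack_rail [([450.0, -209.0, 65.0], 0.86)]
tube_1 [([419.0, -269.0, 12.0], 0.49), ([463.0, -142.0, 11.0], 0.49), ([487.0, -148.0, 11.0], 0.46), ([446.0, -277.0, 14.0], 0.4)]
side [ 348.48223991 -784.22398065  467.83828994] 55.1454583510024
clip [([376.0, 58.0, 14.0], 0.83), ([484.0, 141.0, 45.0], 0.74), ([493.0, 17.0, 15.0], 0.73), ([503.0, 245.0, 16.0], 0.71), ([376.0, 216.0, 15.0], 0.66)]
clip_levers [([374.0, 59.0, 62.0], 0.95), ([374.0, 211.0, 68.0], 0.8), ([488.0, 17.0, 62.0], 0.69), ([481.0, 146.0, 98.0], 0.55), ([507.0, 250.0, 69.0], 0.53)]
clip_grip [([484.0, 140.0, 126.0], 0.79), ([486.0, 16.0, 100.0], 0.78), ([377.0, 211.0, 97.0], 0.76), ([452.0, -209.0, 0.0], 0.75), ([374.0, 60.0, 93.0], 0.66)]
clip_stand []
rack [([455.0, -210.0, -2.0], 0.69)]
rack_rail [([450.0, -209.0, 68.0], 0.75)]
tube_1 []
0.8 [ 167.51491846 -653.88515959  238.7305677 ] [1.79997996e+02 2.76126158e-04 1.43686639e+01] 88.44177255322015
```

View pics/top0.png

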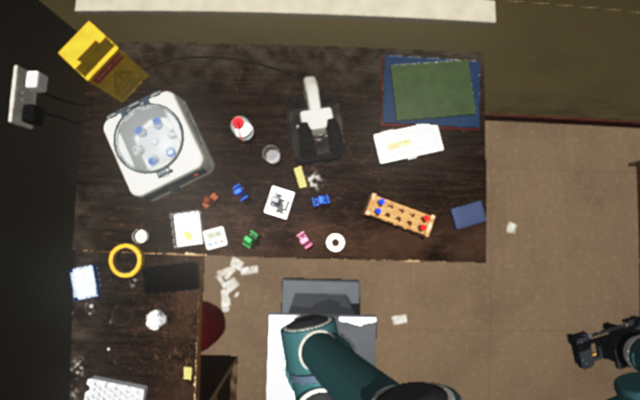

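View pics/side0.png

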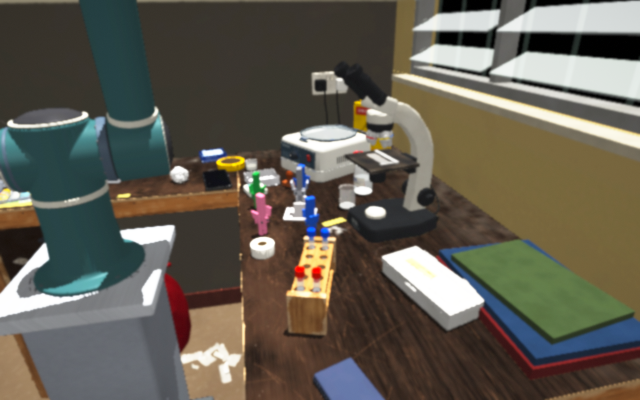

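Top view: the grey clip is on the white stand at about (280,203), and the coloured look-alikes (blue, green, pink, brown) stand around it. The rack is at (400,215), with blue caps on the left and red on the right. The side view agrees: clip near (298,185), rack near (315,285). I need enlarged crops to get the yaws.

```bash
python3 - <<'E'
import cv2,numpy as np
a=cv2.imread('pics/top0.png')
A=cv2.resize(a[175:230,252:312],None,fx=9,fy=9,interpolation=cv2.INTER_CUBIC)[:,:]
B=cv2.resize(a[185:245,355:445],None,fx=8.8,fy=8.8,interpolation=cv2.INTER_CUBIC)
cv2.imwrite('pics/cA.png',A);cv2.imwrite('pics/cB.png',B)
E
```

```text
(no output)
```

View pics/cA.png

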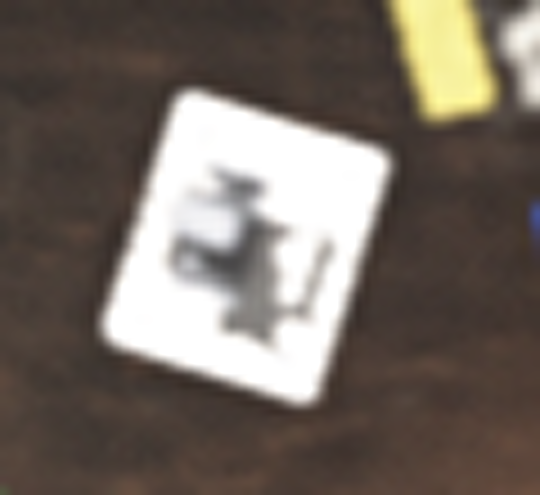

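View pics/cB.png

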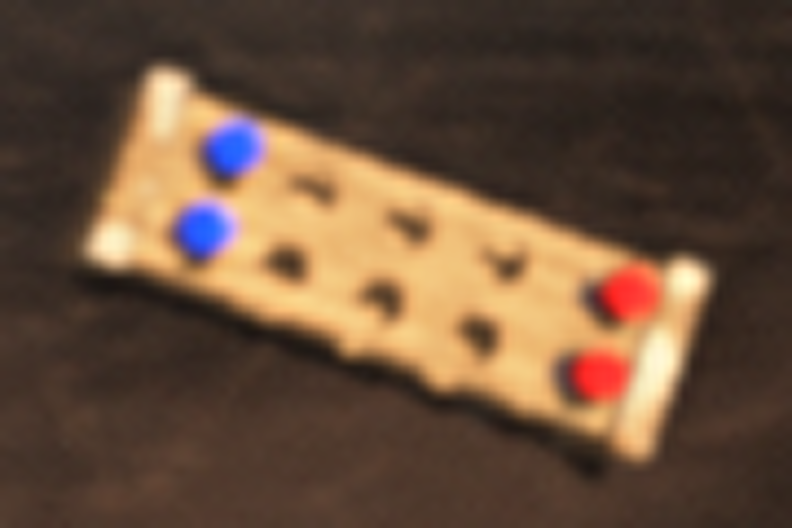

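The crops show the foot corners near (185,88), (392,155), (315,408) and (100,335). The caps are blue at (233,148), (205,230) and red at (632,293), (600,376). Next I compute the yaws by colour segmentation.

```bash
cat > pose.py <<'E'
from h import *
def blobs(mask,off):
    n,l,s,c=cv2.connectedComponentsWithStats(mask.astype(np.uint8)); 
    return [c[i]+off for i in np.argsort(-s[1:,4])+1]
def rackpose(im,x0,y0,x1,y1,dz=0):
    r=im[y0:y1,x0:x1].astype(int); R,G,B=r[...,0],r[...,1],r[...,2]
    b=blobs((B>150)&(R<120),[x0,y0])[:2]; e=blobs((R>170)&(G<90),[x0,y0])[:2]
    P=unproj('top',b+e,108+dz); P=P[:,:2]
    bm,rm=P[:2].mean(0),P[2:].mean(0); d=bm-rm
    print('caps',P.round(1).tolist(),'long',np.linalg.norm(d),'short',np.linalg.norm(P[0]-P[1]),np.linalg.norm(P[2]-P[3]))
    print('rack centre',P.mean(0).round(1),'yaw(y axis-90)',np.degrees(np.arctan2(d[1],d[0]))-90)
E
python3 - <<'E'
from pose import *
im=cv2.imread('pics/top0.png')[:,:,::-1]
rackpose(im,355,185,445,245)
x0,y0=252,175; r=im[y0:230,x0:294].astype(int)
m=(r.min(2)>150).astype(np.uint8)
cs,_=cv2.findContours(m,cv2.RETR_EXTERNAL,cv2.CHAIN_APPROX_NONE); c=max(cs,key=cv2.contourArea)[:,0,:]+[x0,y0]
W=unproj('top',c,6)[:,:2].astype(np.float32); print('stand',cv2.minAreaRect(W))
for n in [(480,140,129),(480,140,45)]: print(proj('top',n),proj('side',n))
E
```

```text
caps [[485.4, -147.7], [460.4, -138.7], [419.1, -264.1], [444.1, -272.8]] long 131.8740136679192 short 26.6560828254698 26.49516402620928
rack centre [ 452.2 -205.9] yaw(y axis-90) -18.257005216844945
stand ((482.4264221191406, 141.3286590576172), (74.82888793945312, 88.27513885498047), 73.81300354003906)
[[274.97624968 200.1915284 ]] [[297.28059719 169.93495774]]
[[278.00675568 202.00232335]] [[298.34039507 199.52679724]]
```

```bash
python3 - <<'E'
from h import *
im=cv2.imread('pics/top0.png')[:,:,::-1]
x0,y0=252,175; r=cv2.resize(im[y0:230,x0:294],None,fx=8,fy=8,interpolation=cv2.INTER_CUBIC).astype(int)
m=(r.min(2)>120).astype(np.uint8)
cs,_=cv2.findContours(m,cv2.RETR_EXTERNAL,cv2.CHAIN_APPROX_NONE); c=cv2.convexHull(max(cs,key=cv2.contourArea))[:,0,:]
W=unproj('top',(c+.5)/8-.5+[x0,y0],6)[:,:2].astype(np.float32); print('stand',cv2.minAreaRect(W))
q=cv2.moments(W.reshape(-1,1,2)); print(q['m10']/q['m00'],q['m01']/q['m00'],np.degrees(.5*np.arctan2(2*q['mu11'],q['mu20']-q['mu02'])))
# microscope: side ray at plane y
c=eyes.calibration('side');R=np.array(c['R']);o=-R.T@np.array(c['t'])
for uv in[(338,65),(345,75),(385,100),(350,160),(375,212)]:
    n=cv2.undistortPoints(np.array([[uv]],float),K(c),np.array(c['dist']))[0,0]; d=R.T@np.r_[n,1]
    print(uv,[(o+d*((y-o[1])/d[1])).round().tolist() for y in(0,60,120)])
print(proj('top',[(540,35,400),(540,-50,350),(540,120,350),(650,35,400)]).round())
E
```

```text
stand ((482.4690856933594, 140.97975158691406), (77.64257049560547, 90.8558120727539), 74.03958129882812)
482.1931533704537 141.61430472354013 -12.049401229974467
(338, 65) [[550.0, 0.0, 397.0], [566.0, 60.0, 391.0], [581.0, 120.0, 386.0]]
(345, 75) [[565.0, 0.0, 377.0], [582.0, 60.0, 370.0], [598.0, 120.0, 363.0]]
(385, 100) [[654.0, 0.0, 322.0], [678.0, 60.0, 311.0], [701.0, 120.0, 300.0]]
(350, 160) [[580.0, 0.0, 194.0], [597.0, 60.0, 173.0], [615.0, 120.0, 152.0]]
(375, 212) [[645.0, 0.0, 57.0], [668.0, 60.0, 25.0], [691.0, 120.0, -6.0]]
[[314. 164.]
 [353. 169.]
 [275. 166.]
 [315. 111.]]
```

```bash
python3 -m creep '[{"slide":[0.72,-1,0],"rotation":[0,0,0],"fingers":0},{"slide":[0.72,-1,0],"rotation":[0,0,0],"fingers":0},{"slide":[0.72,-1,0],"rotation":[0,0,0],"fingers":0},{"slide":[0.72,-1,0],"rotation":[0,0,0],"fingers":0},{"slide":[0.72,-1,0],"rotation":[0,0,0],"fingers":0},{"slide":[0.72,-1,0],"rotation":[0,0,0],"fingers":0},{"slide":[0.72,-1,0],"rotation":[0,0,0],"fingers":0},{"slide":[0.72,-1,0],"rotation":[0,0,0],"fingers":0}]' 20
```

```text
clock: 1.8
tool_pos: [257.7, -423.5, 238.9]
tool_rot: [180.0, -0.0, 14.4]
ft_force: [0.7, 0.5, 0.1]
gripper_width: 88.1
grasp_force: 0.0
```

```bash
python3 -m creep '[{"slide":[0.72,-1,0],"rotation":[0,0,0],"fingers":0},{"slide":[0.72,-1,0],"rotation":[0,0,0],"fingers":0},{"slide":[0.72,-1,0],"rotation":[0,0,0],"fingers":0},{"slide":[0.72,-1,0],"rotation":[0,0,0],"fingers":0},{"slide":[0.72,-1,0],"rotation":[0,0,0],"fingers":0},{"slide":[0.72,-1,0],"rotation":[0,0,0],"fingers":0},{"slide":[0.72,-1,0],"rotation":[0,0,0],"fingers":0},{"slide":[0.72,-1,0],"rotation":[0,0,0],"fingers":0}]'
python3 -m creep '[{"slide":[0.72,-1,0],"rotation":[0,0,0],"fingers":0},{"slide":[0.72,-1,0],"rotation":[0,0,0],"fingers":0},{"slide":[0.72,-1,0.5],"rotation":[0,0,0],"fingers":0},{"slide":[0.72,-1,0.5],"rotation":[0,0,0],"fingers":0},{"slide":[0.72,-1,0.5],"rotation":[0,0,0],"fingers":0},{"slide":[0.72,-1,0.5],"rotation":[0,0,0],"fingers":0},{"slide":[0.72,-1,0.5],"rotation":[0,0,0],"fingers":0},{"slide":[0.72,-1,0.5],"rotation":[0,0,0],"fingers":0}]'
```

```text
clock: 2.8
tool_pos: [347.6, -194.0, 239.0]
tool_rot: [180.0, -0.0, 14.4]
ft_force: [0.5, 0.1, -0.2]
gripper_width: 87.9
grasp_force: 0.0
clock: 3.8
tool_pos: [437.5, 35.6, 163.7]
tool_rot: [180.0, -0.0, 14.4]
ft_force: [-0.5, -0.6, 0.1]
gripper_width: 88.5
grasp_force: 0.0
```

```bash
python3 -m creep '[{"slide":[0.7,-0.91,0],"rotation":[0,0,0],"fingers":0},{"slide":[0.7,-0.91,0],"rotation":[0,0,0],"fingers":0},{"slide":[0.7,-0.91,0],"rotation":[0,0,0],"fingers":0},{"slide":[0.68,-0.91,0],"rotation":[0,0,0],"fingers":0},{"slide":[0,0,0],"rotation":[0,0,-1],"fingers":0},{"slide":[0,0,0],"rotation":[0,0,-1],"fingers":0},{"slide":[0,0,0],"rotation":[0,0,-1],"fingers":0},{"slide":[0,0,0],"rotation":[0,0,-1],"fingers":0}]'
python3 -m creep '[{"slide":[0,0,0],"rotation":[0,0,-1],"fingers":0},{"slide":[0,0,0],"rotation":[0,0,-1],"fingers":0},{"slide":[0,0,0],"rotation":[0,0,-1],"fingers":0},{"slide":[0,0,0],"rotation":[0,0,-1],"fingers":0},{"slide":[0,0,0],"rotation":[0,0,-1],"fingers":0},{"slide":[0,0,0],"rotation":[0,0,-0.9],"fingers":0},{"slide":[0,0,0],"rotation":[0,0,0],"fingers":0}]'
python3 - <<'E'
from h import *
im=snap('side','s1.png')
cv2.imwrite('pics/s1c.png',cv2.resize(im[120:240,240:400,::-1],None,fx=5,fy=5,interpolation=cv2.INTER_CUBIC))
for n in('clip','clip_levers','clip_grip'):
    print(n,[(np.round(d['point'],1).tolist(),round(d['p'],2)) for d in finder.place_of('side',n)][:5])
E
```

```text
clock: 4.8
tool_pos: [481.9, 140.1, 163.9]
tool_rot: [180.0, -0.0, 38.6]
ft_force: [-0.6, 0.8, 0.5]
gripper_width: 87.8
grasp_force: 0.0
clock: 5.68
tool_pos: [481.9, 140.0, 163.9]
tool_rot: [180.0, -0.0, 73.7]
ft_force: [0.7, -0.2, -0.3]
gripper_width: 88.4
grasp_force: 0.0
clip [([376.0, 215.2, 14.9], 0.83), ([489.6, 18.9, 15.7], 0.71), ([371.3, 58.3, 12.5], 0.7), ([505.4, 245.9, 13.1], 0.67), ([480.9, 141.3, 44.7], 0.62)]
clip_levers [([374.3, 209.9, 67.5], 0.82), ([485.2, 143.4, 97.2], 0.75), ([374.8, 60.0, 60.1], 0.75), ([487.4, 14.9, 63.7], 0.67), ([505.8, 251.9, 61.9], 0.48)]
clip_grip [([484.0, 140.9, 129.6], 0.61), ([373.5, 62.0, 95.5], 0.58), ([503.9, 249.7, 98.2], 0.54), ([375.4, 214.6, 98.5], 0.51)]
```

View pics/s1c.png

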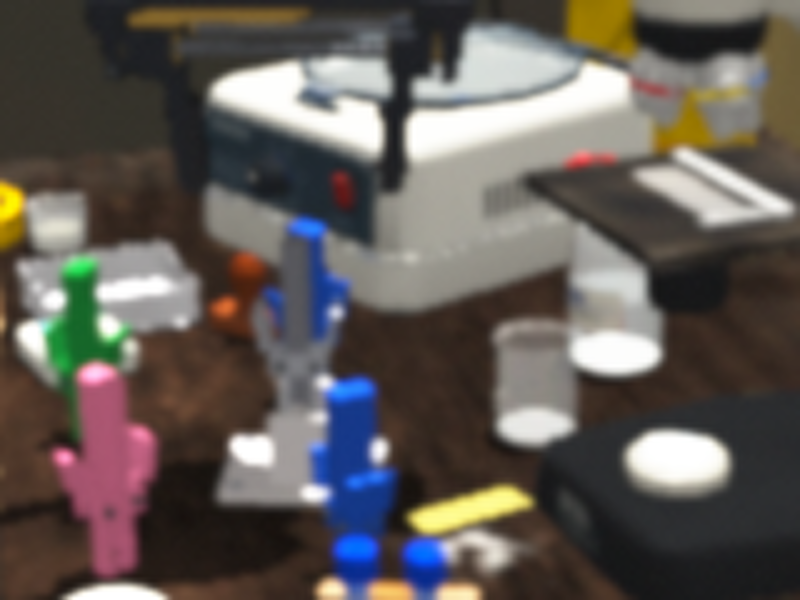

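The crop shows the grey clip at (303,280), centred below the fingers at (190,160) and (395,160). A blue look-alike stands behind it and is clear. Next: descend and squeeze.

```bash
python3 -m creep '[{"slide":[0.06,0,0.8],"rotation":[0,0,0],"fingers":0},{"slide":[0,0,0.8],"rotation":[0,0,0],"fingers":0},{"slide":[0,0,0.8],"rotation":[0,0,0],"fingers":0},{"slide":[0,0,0.6],"rotation":[0,0,0],"fingers":0},{"slide":[0,0,0.4],"rotation":[0,0,0],"fingers":0},{"slide":[0,0,0.1],"rotation":[0,0,0],"fingers":0},{"slide":[0,0,0],"rotation":[0,0,0],"fingers":0},{"slide":[0,0,0],"rotation":[0,0,0],"fingers":0.3}]' 20
python3 -m creep '[{"slide":[0,0,0],"rotation":[0,0,0],"fingers":0.4},{"slide":[0,0,0],"rotation":[0,0,0],"fingers":0.4},{"slide":[0,0,0],"rotation":[0,0,0],"fingers":0.45},{"slide":[0,0,0],"rotation":[0,0,0],"fingers":0.5},{"slide":[0,0,0],"rotation":[0,0,0],"fingers":0.55},{"slide":[0,0,0],"rotation":[0,0,0],"fingers":0.6},{"slide":[0,0,0],"rotation":[0,0,0],"fingers":0.7},{"slide":[0,0,0],"rotation":[0,0,0],"fingers":0.7}]' 20
```

```text
clock: 6.88
tool_pos: [482.9, 141.6, 76.9]
tool_rot: [179.9, -0.0, 73.8]
ft_force: [0.2, 0.0, -0.4]
gripper_width: 80.5
grasp_force: 0.0
clock: 7.88
tool_pos: [483.1, 141.8, 78.0]
tool_rot: [179.9, -0.1, 73.8]
ft_force: [-3.7, -0.2, 11.6]
gripper_width: 31.7
grasp_force: 20.0
```

```bash
python3 -m creep '[{"slide":[0,0,0],"rotation":[0,0,0],"fingers":0.7},{"slide":[0,0,-0.2],"rotation":[0,0,0],"fingers":0.7},{"slide":[0,0,-0.3],"rotation":[0,0,0],"fingers":0.7},{"slide":[0,0,-0.4],"rotation":[0,0,0],"fingers":0.7},{"slide":[0,0,-0.6],"rotation":[0,0,0],"fingers":0.7},{"slide":[0,0,-0.8],"rotation":[0,0,0],"fingers":0.7},{"slide":[0,0,-0.8],"rotation":[0,0,0],"fingers":0.7},{"slide":[0,0,0],"rotation":[0,0,0],"fingers":0.7}]' 20
python3 - <<'E'
from h import *
im=snap('side','s2.png')
cv2.imwrite('pics/s2c.png',cv2.resize(im[100:220,220:380,::-1],None,fx=5,fy=5,interpolation=cv2.INTER_CUBIC))
for c in('side','top'):
  if c=='top': eyes.camera(c)
  for n in('clip','clip_jaws','clip_levers','clip_grip','jaw'):
    try: print(c,n,[(np.round(d['point'],1).tolist(),round(d['p'],2)) for d in finder.place_of(c,n) if 440<d['point'][0]<520 and 100<d['point'][1]<180])
    except Exception as e: print(n,e)
E
```

```text
clock: 8.88
tool_pos: [484.0, 141.8, 156.3]
tool_rot: [179.8, -0.1, 73.8]
ft_force: [-0.7, -0.5, -0.8]
gripper_width: 31.5
grasp_force: 20.0
side clip [([483.4, 144.3, 126.0], 0.64)]
side clip_jaws [([483.5, 141.3, 118.8], 0.89)]
side clip_levers [([485.3, 144.4, 173.8], 0.91)]
side clip_grip []
jaw it knows: beaker, clip, clip_grip, clip_jaws, clip_levers, clip_stand, label_roll, microscope, rack, rack_rail, stamp, timer, tube, wash_bottle
top clip []
top clip_jaws []
top clip_levers []
top clip_grip []
jaw it knows: beaker, clip, clip_grip, clip_jaws, clip_levers, clip_stand, label_roll, microscope, rack, rack_rail, stamp, timer, tube, wash_bottle
```

View pics/s2c.png

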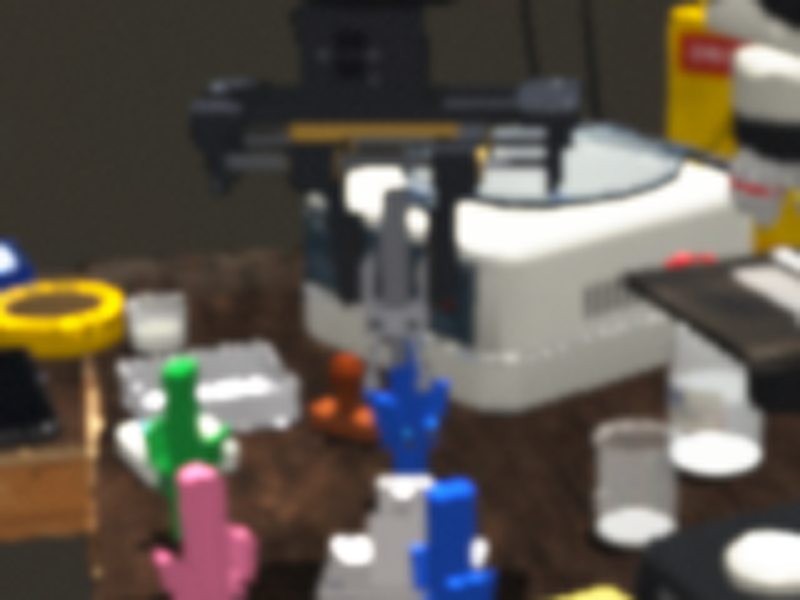

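The clip is held and clear of the stand: clip at (395,270), empty stand at (405,500). Next: carry it around on the robot side of the microscope.

```bash
python3 -m creep '[{"slide":[-0.2,-0.3,-0.5],"rotation":[0,0,0],"fingers":0.7},{"slide":[-0.5,-0.7,-0.5],"rotation":[0,0,0],"fingers":0.7},{"slide":[-0.6,-0.8,-0.5],"rotation":[0,0,0],"fingers":0.7},{"slide":[-0.8,-1,-0.06],"rotation":[0,0,0],"fingers":0.7},{"slide":[-0.9,0.1,0],"rotation":[0,0,0],"fingers":0.7},{"slide":[-0.96,0.28,0],"rotation":[0,0,0],"fingers":0.7},{"slide":[-0.96,0.28,0],"rotation":[0,0,0],"fingers":0.7},{"slide":[-0.96,0.28,0],"rotation":[0,0,0],"fingers":0.7}]' 20
python3 -m creep '[{"slide":[-0.96,0.28,0],"rotation":[0,0,0],"fingers":0.7},{"slide":[-0.96,0.28,0],"rotation":[0,0,0],"fingers":0.7},{"slide":[-0.96,0.28,0],"rotation":[0,0,0],"fingers":0.7},{"slide":[-0.96,0.28,0],"rotation":[0,0,0],"fingers":0.7},{"slide":[-0.9,0.5,0],"rotation":[0,0,0],"fingers":0.7},{"slide":[-0.8,0.6,0],"rotation":[0,0,0],"fingers":0.7},{"slide":[-0.8,0.6,0],"rotation":[0,0,0],"fingers":0.7},{"slide":[-0.5,0.4,0],"rotation":[0,0,0.35],"fingers":0.7}]' 20
```

```text
clock: 10.38
tool_pos: [396.2, 12.5, 193.7]
tool_rot: [179.9, -0.0, 73.8]
ft_force: [-0.7, -0.1, 0.2]
gripper_width: 31.7
grasp_force: 20.0
clock: 11.38
tool_pos: [426.2, -174.4, 193.6]
tool_rot: [179.9, 0.0, 71.5]
ft_force: [-0.1, 0.3, 0.0]
gripper_width: 31.7
grasp_force: 20.0
```

```bash
python3 -m creep '[{"slide":[-0.4,0.7,0],"rotation":[0,0,0],"fingers":0.7},{"slide":[-0.42,0.7,0],"rotation":[0,0,0],"fingers":0.7},{"slide":[0,0,0],"rotation":[0,0,0],"fingers":0.7},{"slide":[0,0,0],"rotation":[0,0,0],"fingers":0.7}]' 20
python3 - <<'E'
from h import *
im=snap('side','s3.png')
cv2.imwrite('pics/s3c.png',cv2.resize(im[160:340,240:400,::-1],None,fx=3.3,fy=3.3,interpolation=cv2.INTER_CUBIC))
for k in range(3):
  if k: eyes.camera('side')
  for n in('clip','clip_jaws','clip_levers','clip_grip','rack','rack_rail'):
    print(n,[(np.round(d['point'],1).tolist(),round(d['p'],2)) for d in finder.place_of('side',n) if d['point'][1]<-150])
s=robot.observe();T=s['tool_pos'];print(T,s['tool_rot'])
print(proj('side',[(T[0],T[1],T[2]-33),(452.8,-205.7,70)]))
E
```

```text
clock: 11.88
tool_pos: [452.6, -203.5, 192.3]
tool_rot: [-179.9, -0.0, 71.7]
ft_force: [0.1, -0.1, -1.6]
gripper_width: 31.7
grasp_force: 20.0
clip [([451.3, -203.3, 159.8], 0.9)]
clip_jaws [([448.5, -204.8, 153.0], 0.82), ([453.2, -201.9, 160.0], 0.61)]
clip_levers [([455.1, -201.1, 213.8], 0.55)]
clip_grip [([456.4, -206.4, 242.4], 0.82)]
rack [([453.4, -208.2, -0.2], 0.84)]
rack_rail [([454.6, -209.6, 66.4], 0.83)]
clip [([453.3, -202.3, 162.6], 0.69)]
clip_jaws [([450.4, -206.8, 153.5], 0.77)]
clip_levers [([456.6, -201.8, 210.8], 0.75)]
clip_grip [([454.7, -201.5, 244.9], 0.56)]
rack [([449.8, -210.1, 0.3], 0.62)]
rack_rail [([453.0, -206.5, 65.1], 0.62)]
clip [([453.7, -203.4, 162.7], 0.93)]
clip_jaws [([451.1, -206.6, 156.0], 0.78)]
clip_levers [([453.3, -204.2, 213.9], 0.67)]
clip_grip [([455.6, -204.8, 246.2], 0.74)]
rack [([451.9, -207.4, -2.5], 0.79)]
rack_rail [([451.4, -206.8, 64.7], 0.68)]
[ 452.79111512 -203.91195092  192.68814576] [-1.79997085e+02 -3.04525268e-04  7.16672179e+01]
[[311.54068151 220.75539715]
 [312.65420561 264.87833738]]
```

View pics/s3c.png

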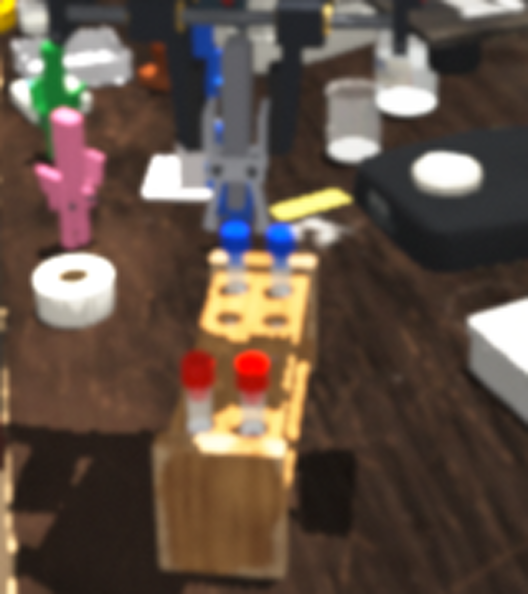

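The clip hangs over the rack: jaws at (237,230) in the crop, between the blue caps at (235–280,240) and the red caps at (198–252,370). The rail and clip agree to about 3 mm, so I make a small correction and descend to just above the board.

```bash
python3 -m creep '[{"slide":[-0.1,0.03,0.4],"rotation":[0,0,0],"fingers":0.7},{"slide":[0,0,0.7],"rotation":[0,0,0],"fingers":0.7},{"slide":[0,0,0.7],"rotation":[0,0,0],"fingers":0.7},{"slide":[0,0,0.6],"rotation":[0,0,0],"fingers":0.7},{"slide":[0,0,0.4],"rotation":[0,0,0],"fingers":0.7},{"slide":[0,0,0.1],"rotation":[0,0,0],"fingers":0.7},{"slide":[0,0,0],"rotation":[0,0,0],"fingers":0.7}]' 20
python3 - <<'E'
from h import *
im=snap('side','s4.png')
cv2.imwrite('pics/s4c.png',cv2.resize(im[190:310,260:360,::-1],None,fx=5,fy=5,interpolation=cv2.INTER_CUBIC))
for n in('clip','clip_jaws','clip_levers','rack','rack_rail'):
    print(n,[(np.round(d['point'],1).tolist(),round(d['p'],2)) for d in finder.place_of('side',n) if d['point'][1]<-150])
print(proj('side',[(452.7,-206.6,70)]))
E
```

```text
clock: 13.8
tool_pos: [452.9, -206.6, 120.3]
tool_rot: [180.0, 0.0, 71.7]
ft_force: [0.0, -0.0, -1.2]
gripper_width: 31.6
grasp_force: 20.0
clip [([452.7, -204.1, 90.0], 0.63), ([454.0, -205.6, 173.1], 0.29)]
clip_jaws [([450.5, -210.0, 82.6], 0.78)]
clip_levers [([452.2, -208.8, 139.1], 0.96)]
rack [([453.8, -208.7, -2.6], 0.59)]
rack_rail [([451.5, -211.3, 68.5], 0.88)]
[[312.69378793 265.15996572]]
```

View pics/s4c.png

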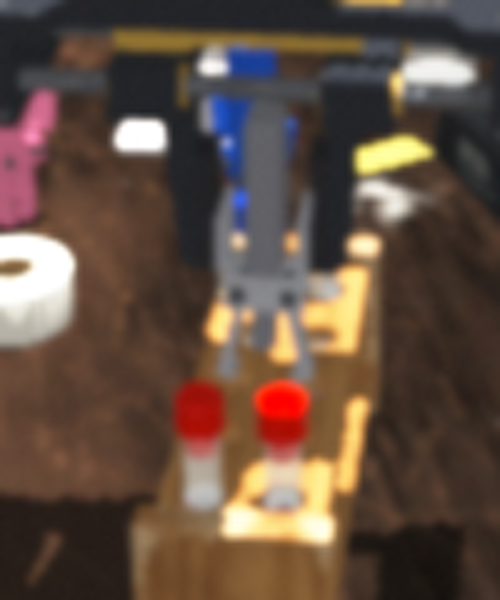

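The jaw tips sit at (230,375) and (305,375) in the crop, straddling the predicted rail at (263,376). Now a slow descent into the holes while watching the force.

```bash
python3 -m creep '[{"slide":[0,0,0.12],"rotation":[0,0,0],"fingers":0.7},{"slide":[0,0,0.12],"rotation":[0,0,0],"fingers":0.7},{"slide":[0,0,0.1],"rotation":[0,0,0],"fingers":0.7},{"slide":[0,0,0],"rotation":[0,0,0],"fingers":0.7}]' 20
```

```text
clock: 14.6
tool_pos: [452.4, -206.3, 111.3]
tool_rot: [-180.0, -0.0, 71.7]
ft_force: [0.2, 0.7, -1.4]
gripper_width: 31.8
grasp_force: 20.0
```

```bash
python3 -m creep '[{"slide":[0,0,0.1],"rotation":[0,0,0],"fingers":0.7},{"slide":[0,0,0.1],"rotation":[0,0,0],"fingers":0.7},{"slide":[0,0,0.06],"rotation":[0,0,0],"fingers":0.7},{"slide":[0,0,0],"rotation":[0,0,0],"fingers":0.7}]' 20
```

```text
clock: 15.1
tool_pos: [452.6, -206.4, 105.0]
tool_rot: [-180.0, -0.0, 71.7]
ft_force: [0.2, 0.4, -1.5]
gripper_width: 31.6
grasp_force: 20.0
```

```bash
python3 -m creep '[{"slide":[0,0,0.04],"rotation":[0,0,0],"fingers":0.7},{"slide":[0,0,0.04],"rotation":[0,0,0],"fingers":0.7},{"slide":[0,0,0],"rotation":[0,0,0],"fingers":0.7}]' 20; python3 -m creep '[{"slide":[0,0,0.04],"rotation":[0,0,0],"fingers":0.7},{"slide":[0,0,0],"rotation":[0,0,0],"fingers":0.7}]' 20
```

```text
clock: 15.48
tool_pos: [452.8, -206.5, 103.3]
tool_rot: [180.0, 0.0, 71.7]
ft_force: [0.1, 0.1, -0.9]
gripper_width: 31.6
grasp_force: 20.0
clock: 15.72
tool_pos: [452.9, -206.6, 103.1]
tool_rot: [180.0, 0.0, 71.7]
ft_force: [-2.4, 1.3, 5.8]
gripper_width: 31.4
grasp_force: 20.0
```

```bash
python3 -m creep '[{"slide":[0,0,0],"rotation":[0,0,0],"fingers":0.6},{"slide":[0,0,0],"rotation":[0,0,0],"fingers":0.55},{"slide":[0,0,0],"rotation":[0,0,0],"fingers":0.5},{"slide":[0,0,0],"rotation":[0,0,0],"fingers":0.4},{"slide":[0,0,0],"rotation":[0,0,0],"fingers":0.25},{"slide":[0,0,0],"rotation":[0,0,0],"fingers":0.25},{"slide":[0,0,0],"rotation":[0,0,0],"fingers":0.25}]' 20
python3 - <<'E'
from h import *
im=snap('side','s5.png')
cv2.imwrite('pics/s5c.png',cv2.resize(im[190:310,260:360,::-1],None,fx=5,fy=5,interpolation=cv2.INTER_CUBIC))
for n in('clip','clip_grip','clip_levers','rack_rail'):
    print(n,[(np.round(d['point'],1).tolist(),round(d['p'],2)) for d in finder.place_of('side',n) if d['point'][1]<-150])
E
```

```text
clock: 16.6
tool_pos: [452.7, -206.5, 102.2]
tool_rot: [180.0, -0.0, 71.7]
ft_force: [0.8, -1.1, 0.1]
gripper_width: 66.4
grasp_force: 0.0
clip [([454.0, -207.3, 70.2], 0.66)]
clip_grip [([458.0, -207.0, 151.7], 0.57)]
clip_levers [([453.7, -206.2, 122.2], 0.66)]
rack_rail [([454.1, -208.4, 67.8], 0.79)]
```

View pics/s5c.png

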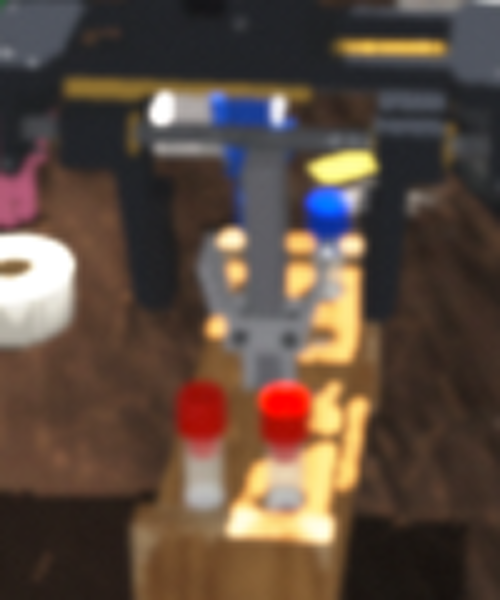

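The clip stands upright on the rail at (265,340) with levers released and its stop seated. Next: rise to the grip, close and lift.

```bash
python3 -m creep '[{"slide":[0,0,-0.2],"rotation":[0,0,0],"fingers":0.25},{"slide":[0,0,-0.6],"rotation":[0,0,0],"fingers":0.25},{"slide":[0,0,-0.52],"rotation":[0,0,0],"fingers":0.25},{"slide":[0,0,0],"rotation":[0,0,0],"fingers":0.25},{"slide":[0,0,0],"rotation":[0,0,0],"fingers":0.6},{"slide":[0,0,0],"rotation":[0,0,0],"fingers":0.75},{"slide":[0,0,0],"rotation":[0,0,0],"fingers":0.8},{"slide":[0,0,0],"rotation":[0,0,0],"fingers":0.85}]' 20
python3 -m creep '[{"slide":[0,0,0],"rotation":[0,0,0],"fingers":0.9},{"slide":[0,0,0],"rotation":[0,0,0],"fingers":1},{"slide":[0,0,0],"rotation":[0,0,0],"fingers":1},{"slide":[0,0,0],"rotation":[0,0,0],"fingers":1}]' 45
```

```text
clock: 17.85
tool_pos: [452.5, -206.4, 134.8]
tool_rot: [-180.0, -0.0, 71.7]
ft_force: [0.3, -0.1, -0.4]
gripper_width: 28.2
grasp_force: 0.0
clock: 18.35
tool_pos: [452.8, -206.5, 135.1]
tool_rot: [180.0, -0.0, 71.7]
ft_force: [0.4, -0.0, -0.9]
gripper_width: 13.5
grasp_force: 45.0
```

Gripped at 13.5 mm. I lift a little first and check.

```bash
python3 -m creep '[{"slide":[0,0,-0.1],"rotation":[0,0,0],"fingers":1},{"slide":[0,0,-0.2],"rotation":[0,0,0],"fingers":1},{"slide":[0,0,-0.2],"rotation":[0,0,0],"fingers":1},{"slide":[0,0,-0.2],"rotation":[0,0,0],"fingers":1},{"slide":[0,0,-0.1],"rotation":[0,0,0],"fingers":1},{"slide":[0,0,0],"rotation":[0,0,0],"fingers":1},{"slide":[0,0,0],"rotation":[0,0,0],"fingers":1}]' 45
python3 - <<'E'
from h import *
from pose import rackpose
s=robot.observe();print(s['tool_pos'],s['ft_force'],s['ft_torque'])
im=snap('side','s6.png')
cv2.imwrite('pics/s6c.png',cv2.resize(im[170:345,250:370,::-1],None,fx=3.4,fy=3.4,interpolation=cv2.INTER_CUBIC))
E
```

```text
clock: 19.23
tool_pos: [452.6, -206.4, 155.1]
tool_rot: [-180.0, -0.0, 71.7]
ft_force: [-0.1, 1.3, -3.2]
gripper_width: 14.1
grasp_force: 45.0
[ 452.56981828 -206.42036131  155.05302245] [-0.14257557  1.34854419 -3.24892904] [-0.04372443 -0.06157574 -0.01001459]
```

View pics/s6c.png

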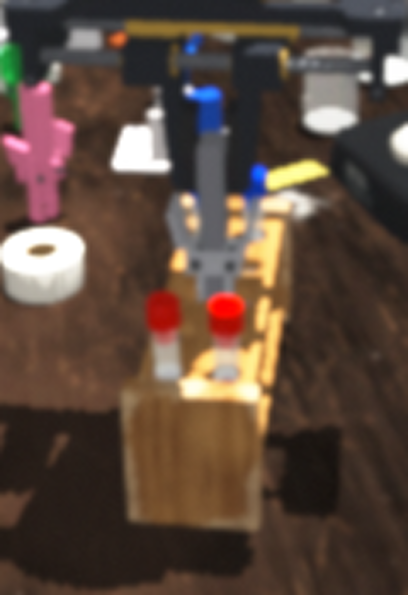

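The rack hangs from the clip with its tubes in place, and the near end is clear of the desk (lower edge at about (195,525), above its shadow). Now lift to 10 cm and check level numerically.

```bash
python3 -m creep '[{"slide":[0,0,-0.2],"rotation":[0,0,0],"fingers":1},{"slide":[0,0,-0.4],"rotation":[0,0,0],"fingers":1},{"slide":[0,0,-0.6],"rotation":[0,0,0],"fingers":1},{"slide":[0,0,-0.7],"rotation":[0,0,0],"fingers":1},{"slide":[0,0,-0.6],"rotation":[0,0,0],"fingers":1},{"slide":[0,0,-0.4],"rotation":[0,0,0],"fingers":1},{"slide":[0,0,-0.3],"rotation":[0,0,0],"fingers":1},{"slide":[0,0,0],"rotation":[0,0,0],"fingers":1}]' 45
python3 -m creep '[{"slide":[0,0,0],"rotation":[0,0,0],"fingers":1},{"slide":[0,0,0],"rotation":[0,0,0],"fingers":1},{"slide":[0,0,0],"rotation":[0,0,0],"fingers":1},{"slide":[0,0,0],"rotation":[0,0,0],"fingers":1}]' 45
python3 - <<'E'
from pose import *
im=snap('side','s7.png')
def red(im,x0,y0,x1,y1):
    r=im[y0:y1,x0:x1].astype(int);R,G,B=r[...,0],r[...,1],r[...,2]
    return [p.round(1).tolist() for p in blobs((R>130)&(G<70)&(B<70),[x0,y0])[:3]],[p.round(1).tolist() for p in blobs((B>120)&(R<90),[x0,y0])[:4]]
print('side red/blue',red(im,260,140,370,345))
a=np.radians(-18.26);M=np.array([[np.cos(a),-np.sin(a)],[np.sin(a),np.cos(a)]])
loc=np.array([(-13.5,-66),(13.5,-66),(-13.5,66),(13.5,66)])
for c in(452.7,-206.5),:
  for tl in(-3,0,3):
    z=208-1+loc[:,1]*np.tan(np.radians(tl))
    X=np.c_[loc@M.T+c,z]; print('tilt',tl,'side',proj('side',X).round(1).tolist(),'top',proj('top',X).round(1).tolist())
im=snap('top','t7.png'); print('top',red(im,340,180,460,270))
for n in('rack','rack_rail','tube_1'):
  for cam in('side','top'): print(n,cam,[(np.round(d['point'],1).tolist(),round(d['p'],2)) for d in finder.place_of(cam,n)][:4])
print(robot.observe()['ft_torque'])
E
```

```text
clock: 20.27
tool_pos: [453.0, -206.6, 235.8]
tool_rot: [179.9, 0.0, 71.7]
ft_force: [0.2, 0.4, -3.7]
gripper_width: 13.6
grasp_force: 45.0
clock: 20.78
tool_pos: [452.6, -206.5, 235.0]
tool_rot: [-180.0, -0.0, 71.7]
ft_force: [-0.4, -0.0, -3.9]
gripper_width: 13.4
grasp_force: 45.0
side red/blue ([[315.0, 218.5], [299.0, 217.8], [288.7, 172.9]], [[299.6, 183.6], [324.1, 184.6]])
tilt -3 side [[296.7, 211.6], [314.3, 212.3], [308.7, 183.3], [323.3, 183.8]] top [[433.3, 227.1], [436.7, 216.9], [383.3, 209.3], [386.8, 199.2]]
tilt 0 side [[296.8, 213.6], [314.4, 214.3], [308.7, 181.6], [323.3, 182.1]] top [[432.9, 227.1], [436.3, 217.0], [383.5, 209.2], [387.0, 199.1]]
tilt 3 side [[296.9, 215.6], [314.4, 216.4], [308.6, 179.8], [323.3, 180.3]] top [[432.5, 227.1], [435.9, 217.0], [383.7, 209.2], [387.2, 199.0]]
top ([], [[415.4, 235.2], [451.2, 206.3], [439.9, 191.5], [455.2, 186.9]])
rack side [([454.9, -207.8, 95.8], 0.81)]
rack top [([454.3, -207.7, 99.2], 0.74), ([488.9, -146.6, 109.2], 0.57)]
rack_rail side [([451.3, -206.5, 166.1], 0.85), ([481.9, 136.7, -1.1], 0.5)]
rack_rail top [([451.3, -207.5, 168.8], 0.92)]
tube_1 side []
tube_1 top [([464.5, -144.2, 111.3], 0.6), ([488.1, -148.9, 113.2], 0.55)]
[ 0.00558368 -0.0560319  -0.00345572]
```

```bash
python3 -c "
from cell import robot
print(robot.close_job())"
```

```text
the job is handed in; nothing more can be done
None
```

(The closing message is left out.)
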